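Sort the filter modules and hold up the loaded carrier

TASK

Sort the two filter modules standing on the bench by the tag on their tops: set the one with the round tag down in the empty nest of the two-nest carrier and the one with the long bar tag in the single reject nest, without dropping them. Then take the carrier by its handle and lift it, with both round-tag modules seated in it, about 10 cm clear of the bench, and finish the program still holding it there, level and still. Leave the slide box, glass dish, wash bottle and screwdriver where they are.

Things in the scene. Friction and masses are not known exactly. Their poses are not given: they have to be found in the camera images.
- pass_module: Passed module standing on the bench: upright aluminium filter module of a microscope, 38 x 38 mm in plan and 50 mm tall, about 120 g, a round dark-amber window on two opposite sides (+x and -x); origin at the centre of its underside, z up. On top a round black tag, 26 mm across, 2 mm thick.
- reject_module: Rejected module standing on the bench, the same housing: upright aluminium filter module of a microscope, 38 x 38 mm in plan and 50 mm tall, about 120 g, a round dark-amber window on two opposite sides (+x and -x); origin at the centre of its underside, z up. On top a narrow black bar tag, 34 mm long (along y) by 8 mm, 2 mm thick.
- loaded_module: Passed module that is already seated in the carrier's other nest, round tag, and stays there: upright aluminium filter module of a microscope, 38 x 38 mm in plan and 50 mm tall, about 120 g, a round dark-amber window on two opposite sides (+x and -x); origin at the centre of its underside, z up. 
- carrier: Loose white carrier tray with a bridge handle, about 350 g empty: base plate 210 mm (x) by 80 mm (y) by 6 mm; origin at the centre of its underside, z up. Two square nests, centred 70 mm to the -x side (empty) and +x side (full) of the origin, each with a 46 x 46 mm pocket, floor 6 mm above the underside, walls 6 mm thick rising 10 mm above that floor. Midway between them stands the handle: two steel posts (12 x 8 mm, centred at y = +34 and -34 mm) carry a grey bar.
- carrier_handle (a point): Centre of the carrier's handle bar, 102 mm above the carrier's underside. The bar runs along the carrier's y, 76 mm long, 14 mm wide (x), 18 mm tall, open below between the posts; the balance point of the loaded carrier lies close under it. Axes as the carrier's.
- empty_nest (a point): Centre of the floor of the carrier's empty nest, axes as the carrier's.
- full_nest (a point): Centre of the floor of the carrier's nest that holds the loaded module, axes as the carrier's.
- reject_nest: Single white reject nest fixed to the bench: plate 70 x 70 x 6 mm, with one 46 x 46 mm pocket, its floor 6 mm above the bench, walls 6 mm thick rising 10 mm above that floor; origin at the centre of its underside, sides along its x and y.
- reject_floor (a point): Centre of the reject nest's pocket floor, axes as the reject nest's.
- slide_box: Bystander: wooden slide box 75 x 100 x 32 mm, origin at the centre of its underside.
- dish: Bystander: lidded glass dish, 92 mm across, 17 mm tall, origin at the centre of its underside.
- wash_bottle: Bystander: white plastic bottle, 64 mm across, 170 mm tall, origin at the centre of its underside.
- driver: Bystander: black-handled screwdriver lying on the bench, 170 mm long along its x, about 30 mm thick at most.
There are look-alikes about, which are no part of the job. Leave any black look-alike of the reject_nest alone. Leave any orange look-alike of the carrier alone.

How it is judged:
On the way:
1. both bench modules are seated in their nests and let go, with the carrier still standing on the bench (horizontal distance between pass_module and empty_nest below 0.01 m and z of pass_module in the frame of empty_nest between -0.004 and 0.005 m and horizontal distance between loaded_module and full_nest below 0.01 m and z of loaded_module in the frame of full_nest between -0.004 and 0.005 m and horizontal distance between reject_module and reject_floor below 0.01 m and z of reject_module in the frame of reject_floor between -0.004 and 0.005 m and angle between reject_module's own z axis and vertical below 0.1 rad and contact force between each of pass_module, loaded_module, reject_module and the fingers below 0.1 N and height (world z) of carrier below 0.006 m and angle between carrier's own z axis and vertical below 0.05 rad), for 0.2 s.
At the end, for the whole second after the job is handed in: Carrier held by its handle in the fingers, touching nothing else fixed, underside 60 to 160 mm up, tilt under 0.10 rad, under 30 mm/s and 0.15 rad/s; the three modules let go in their nests, within 10 mm of centre and 5 mm of the floor, reject module upright and at rest (horizontal distance between pass_module and empty_nest below 0.01 m and z of pass_module in the frame of empty_nest between -0.004 and 0.005 m and horizontal distance between loaded_module and full_nest below 0.01 m and z of loaded_module in the frame of full_nest between -0.004 and 0.005 m and horizontal distance between reject_module and reject_floor below 0.01 m and z of reject_module in the frame of reject_floor between -0.004 and 0.005 m and angle between each of reject_module, carrier's own z axis and vertical below 0.1 rad and contact force between each of pass_module, loaded_module, reject_module and the fingers below 0.1 N and height (world z) of carrier between 0.06 and 0.16 m and angle between each of pass_module, loaded_module's own z axis and vertical below 0.15 rad and linear speed of each of carrier, reject_module below 0.03 m/s and angular speed of carrier below 0.15 rad/s and contact force between carrier and the fingers above 2 N and distance between the grasp point and carrier_handle below 0.05 m and contact force between carrier and slide_box below 0.2 N and contact force between carrier and dish below 0.2 N and contact force between carrier and wash_bottle below 0.2 N and contact force between carrier and driver below 0.2 N and contact force between carrier and reject_nest below 0.2 N); the arm keeps its last pose, push and grip.
It fails at once if the slide box, dish, wash bottle or screwdriver is moved by more than 30 mm (distance of any of slide_box, dish, wash_bottle, driver from where it was at the start of the episode above 0.03 m).
It fails at once if a module is dropped (falls free by more than about 2 cm) ((linear speed of pass_module above 0.6 m/s and contact force between pass_module and anything else below 0.02 N) or (linear speed of reject_module above 0.6 m/s and contact force between reject_module and anything else below 0.02 N) or (linear speed of loaded_module above 0.6 m/s and contact force between loaded_module and anything else below 0.02 N)).
It also fails if it takes over 64 s, if anything falls off the work surface, if the arm or the gripper's body presses on something with over 40 N, if the wrist force passes 120 N, or if a joint passes its speed limit or range.

ROBOT

A 6-joint arm with a two-finger parallel gripper is mounted at the origin on the work surface. World frame = base frame: x ahead of the robot, y to its left, z up, the work surface at z = 0. Lengths are in m, angles in rad, forces in N, time in s.
With the tool pointing down it reaches from about 0.375 to 0.9 m from the base axis. Payload 3.1 kg.
Tool frame: the origin (TCP) lies at the centre of the arm's flange, where the gripper is bolted on; the fingertips stand 173 mm ahead of it and the grasp point (between the pads) lies 155 mm ahead of it; z points along the fingers, y is the line along which they close (so a half turn about z gives the same grasp; the last joint's range is limited). The gripper opens to 85 mm and grips with 20 to 120 N. Pads are 22 mm wide; open, the fingers measure 114 mm over their backs; the gripper's body (76 mm by 85 mm) begins 54 mm behind the grasp point. The pads swing forward as they close: fully open they stand 13 mm farther back than shut.
Start: joints at [1.014, 0.527, 1.433, -0, 1.181, -0.178], TCP at [0.231, 0.581, 0.405] pointing down, gripper open.
Joint ranges: [-3.08, 3.08], [-0.75, 2.2], [0.22, 2.44], [-1.43, 4.57], [0, 2.65], [-2.85, 2.85]. Speed limits (rad/s): [2.79, 2.79, 3.14, 3.14, 3.14, 3.14].

INTERFACE

Orientations are given as a unit quaternion [x, y, z, w].
In Python, from station import * gives the robot as it stands.
- The arm moves only by the shell command python3 -m jog 'ROWS' [OPENING] [FORCE]. ROWS is a JSON object of lists of equal length, an entry for each row: "linear": the shift along the world's x, y, z in mm, a list of three; "turn": the turn about the world's z in units of 5 degrees (1.0 is 5 degrees). A call has 1 to 12 rows; each row shifts and turns the commanded pose from where the row before left it; what a row does not reach is not made up. A row lasts 1/8 s, in which the tool goes at most 62.5 mm and 10.7 degrees, less where a joint would pass 70% of its speed; a pose out of reach is approached as far as the arm can. A call is refused whole if a number of a shift passes 62.5 or a number of a turn 1, either way. A call with a gripper value outside its range is refused whole. OPENING is the opening, from 0 (shut) to 1 (fully open), set as the call begins (- or left out, the last holds). The fingers move at their own pace and stop on an object; FORCE is the grip in N (left out, the last holds). Time passes only in rows, so rows that do not move let the fingers close. It gives the time, the measured TCP pose, the force, the opening and the grip force at its end, in the units of the state.
- sense(): the state, without advancing time (a new reading comes with each control period).
- snapshot(name): name is "scene" or "top"; returns the picture (400x640x3 uint8, red, green, blue); there is no depth.
- get_calibration(name): a dict with "fx", "fy", "cx", "cy" (pixels), "world_to_cam" (4x4, takes a point from world to camera coordinates). Camera axes: x right, y down, z forward; pixel columns grow to the right and rows downward; lengths in m; the calibration is good to about 2 mm. A picture is of the moment at which its call begins. get_calibration takes no time and is no camera call.
- sign_off(): hands the job in; it is judged then, once.
The state is a dict: "t": time; "q": joint angles; "qd": joint speeds; "tau": joint torques, N m; "tcp_pos": TCP position; "tool_rot": TCP orientation; "force": force on the tool from outside, world axes, zero at the start; "ft_torque": the same for the moment, N m; "finger_gap": opening from 0.0 (shut) to 1.0 (fully open); "gripper_force": force on a finger pad.
Only numpy, scipy, OpenCV 4.12 (cv2) and the standard library are available. Lean on these libraries where they do the work, as an engineer would, in place of code of your own. Each camera call takes 0.05 s, during which the arm holds its last target. There are 200 camera calls.

## Working session

There is one attempt and no reset: what is moved stays moved. The work goes in short steps, Python scripts to look and compute and a shell command to move; the robot and the scene stay as the last step left them, time stands still between calls to the robot, and variables do not carry over. Pictures are saved under pics/ and viewed, at most 13 in all, crops included, and the job is handed in when it is done.

```bash
ls; mkdir -p pics
python3 - <<'E'
from station import *
import cv2
for n in("scene","top"):
    cv2.imwrite(f"pics/{n}0.png",snapshot(n)[:,:,::-1]); c=get_calibration(n); print(n,c)
print(sense())
E
```

```text
pics
scene {'fx': 484.28741526287877, 'fy': 484.28741526287877, 'cx': 318.596703274657, 'cy': 205.48041377800277, 'world_to_cam': array([[-0.57897888,  0.81531402, -0.00681949,  0.27359654],
       [ 0.65572479,  0.46064639, -0.59818885, -0.33158712],
       [-0.48457038, -0.35081043, -0.80132614,  1.56800791],
       [ 0.        ,  0.        ,  0.        ,  1.        ]])}
top {'fx': 512.349858492988, 'fy': 512.349858492988, 'cx': 328.47847643598595, 'cy': 193.0723793878524, 'world_to_cam': array([[ 0.01038339, -0.9999443 , -0.00189259,  0.0407194 ],
       [-0.98849246, -0.00997879, -0.15094067,  0.56075481],
       [ 0.15091338,  0.00343809, -0.98854101,  1.62568351],
       [ 0.        ,  0.        ,  0.        ,  1.        ]])}
{'t': 0.1, 'q': array([ 1.01450271e+00,  5.28401590e-01,  1.43377891e+00, -3.21879413e-05,
        1.18139236e+00, -1.78490955e-01]), 'qd': array([-0.00058905, -0.00238581, -0.00399426, -0.00105524, -0.00015834,
        0.00126612]), 'tau': array([ 2.90632997e-04, -4.43303919e+01, -1.78585660e+01, -2.43579852e-04,
        3.90872636e-03,  7.53085061e-06]), 'tcp_pos': array([0.23035551, 0.58067012, 0.40381218]), 'tool_rot': array([ 1.87773776e-01,  9.82211804e-01, -9.29380159e-04, -3.41739733e-04]), 'force': array([0.27875818, 0.09789778, 0.07423004]), 'ft_torque': array([0.02341833, 0.0214492 , 0.02963987]), 'gripper_force': 0.0, 'finger_gap': 1.0013619746702007}
```

View pics/top0.png

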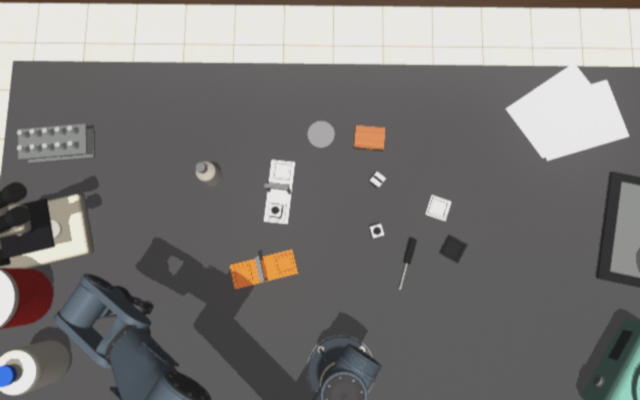

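View pics/scene0.png

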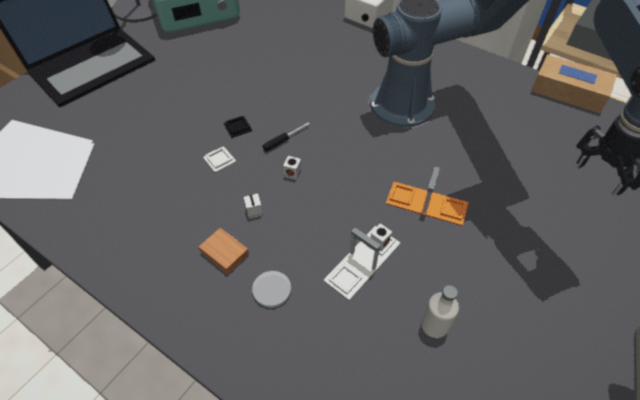

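The first pictures show these candidates, with pixels from the top view:
- **Pass module:** round tag at (377,230).
- **Reject module:** bar tag at (377,179).
- **Loaded module:** already seated in the carrier at (276,210).
- **Carrier:** white at (279,192). The orange one at (264,268) is the look-alike.
- **Reject nest:** white at (438,207). The black one at (453,248) is the look-alike.

I'll check these in a close crop and measure from it.

```bash
cat > h.py <<'E'
from station import *
import cv2, numpy as np
def ray(cam,uv,z):
    c=get_calibration(cam);M=c["world_to_cam"];R,t=M[:3,:3],M[:3,3];o=-R.T@t
    d=R.T@np.array([(uv[0]-c["cx"])/c["fx"],(uv[1]-c["cy"])/c["fy"],1]);return o+d*(z-o[2])/d[2]
def proj(cam,p):
    c=get_calibration(cam);q=c["world_to_cam"]@np.r_[p,1];return np.array([c["fx"]*q[0]/q[2]+c["cx"],c["fy"]*q[1]/q[2]+c["cy"]])
def rect(cam,mask,z):
    """min-area rect of the mask's largest contour cast on plane z: centre, size, angle deg"""
    cs=cv2.findContours(mask.astype(np.uint8),0,cv2.CHAIN_APPROX_NONE)[0];k=max(cs,key=len)[:,0]
    w=np.array([ray(cam,p,z)[:2] for p in k],np.float32);(c,s,a)=cv2.minAreaRect(w*1000);return np.round(c),np.round(s),round(a,1)
E
python3 - <<'E'
from h import *
im=cv2.imread("pics/top0.png");sc=cv2.imread("pics/scene0.png")
a=cv2.resize(im[120:260,250:450],None,fx=4,fy=4,interpolation=2)
cv2.imwrite("pics/c1.png",a)
cv2.imwrite("pics/c2.png",cv2.resize(sc[120:310,190:410],None,fx=3.6,fy=3.1,interpolation=2))
def comps(n,im,box):
    h=cv2.cvtColor(im,cv2.COLOR_BGR2HSV);m=((h[...,2]>130)&(h[...,1]<60)).astype(np.uint8)
    k,l,s,c=cv2.connectedComponentsWithStats(m)
    for i in range(1,k):
        if s[i,4]>60 and box[0]<c[i][0]<box[1] and box[2]<c[i][1]<box[3]:
            print(n,s[i],c[i].round(1),[rect(n,l==i,z) for z in(.006,.05)])
comps("top",im,(250,460,110,260));comps("scene",sc,(190,410,120,310))
E
```

```text
top [307 121  28  27 580] [320.7 133.8] [(array([768.,  76.]), array([91., 92.]), 0.6), (array([756.,  75.]), array([88., 89.]), 0.6)]
top [ 263  159   33   66 1571] [279. 191.] [(array([571., 216.]), array([ 95., 214.]), 84.4), (array([564., 212.]), array([ 93., 209.]), 84.4)]
top [370 171  16  16 140] [377.6 178.8] [(array([ 616., -117.]), array([42., 43.]), 53.0), (array([ 608., -113.]), array([41., 42.]), 53.0)]
top [425 194  27  28 502] [438.  207.6] [(array([ 521., -317.]), array([75., 74.]), 71.8), (array([ 516., -307.]), array([73., 72.]), 71.8)]
top [370 223  15  16 130] [376.7 230.6] [(array([ 443., -113.]), array([43., 42.]), 16.5), (array([ 440., -109.]), array([42., 41.]), 16.5)]
scene [203 146  33  26 494] [219.  158.5] [(array([ 525., -321.]), array([79., 73.]), 71.7), (array([ 551., -288.]), array([75., 70.]), 71.7)]
scene [283 156  18  13 122] [291.5 162. ] [(array([ 414., -138.]), array([45., 42.]), 17.0), (array([ 444., -112.]), array([43., 40.]), 17.0)]
scene [252 193   9  14  87] [256.1 199.3] [(array([ 579., -135.]), array([44., 19.]), 51.0), (array([ 603., -109.]), array([42., 18.]), 51.0)]
scene [243 195  10  13  87] [247.4 201.4] [(array([ 599., -149.]), array([44., 18.]), 51.6), (array([ 621., -123.]), array([42., 18.]), 51.6)]
scene [352 223  40  25 343] [373.8 234.3] [(array([485., 180.]), array([81., 69.]), 82.5), (array([512., 193.]), array([78., 66.]), 82.5)]
scene [ 324  236   76   64 1902] [357.4 267.8] [(array([575., 207.]), array([ 83., 213.]), 84.4), (array([598., 219.]), array([ 80., 204.]), 84.4)]
scene [ 252  271   39   35 1067] [271.1 287.7] [(array([766.,  67.]), array([91., 92.]), 35.2), (array([781.,  85.]), array([87., 89.]), 35.2)]
```

View pics/c1.png

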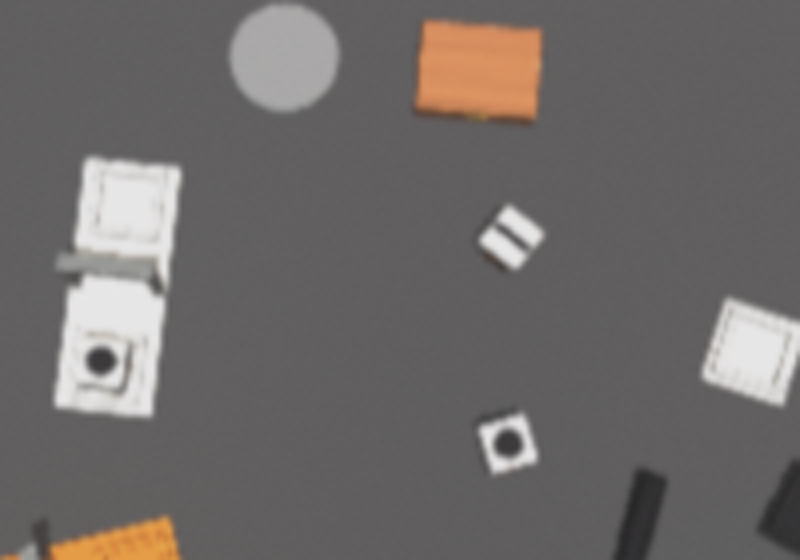

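View pics/c2.png

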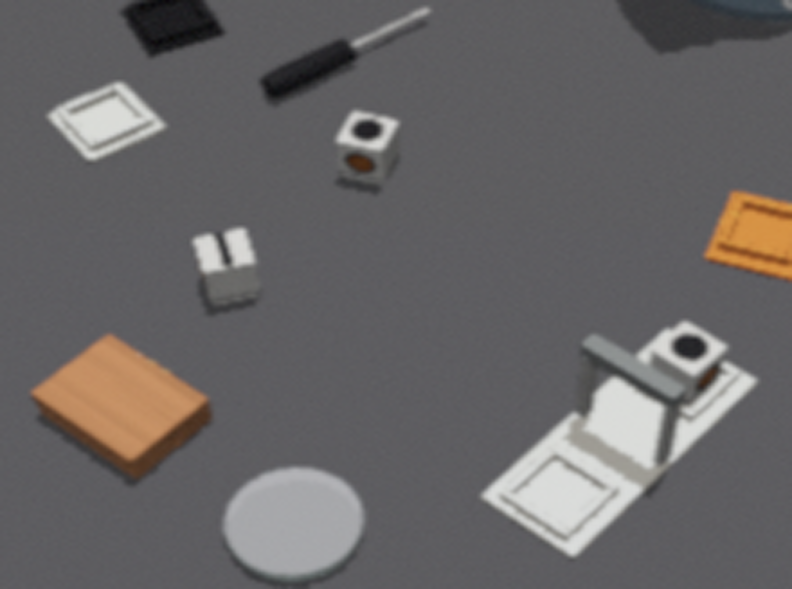

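The crop confirms the choice. The white carrier has its empty nest on the far side, the round tag is on the lower module, the bar tag is on the upper one, and the white nest is at the right. Next I'll refine the tags, pockets and handle bar.

Run:
```python
from h import *
I={n:cv2.cvtColor(cv2.imread(f"pics/{n}0.png"),6).astype(float) for n in("top","scene")}
def dark(n,uv,r,z):
    u,v=map(int,uv);p=I[n][v-r:v+r+1,u-r:u+r+1];w=np.clip(150-p,0,None);yy,xx=np.mgrid[v-r:v+r+1,u-r:u+r+1]
    print(n,(ray(n,((w*xx).sum()/w.sum(),(w*yy).sum()/w.sum()),z)*1000).round(1))
for P in((.441,-.110),(.610,-.114),(.503,.215)):
    z=.058 if P[1]>0 else .052
    for n in I:dark(n,proj(n,(*P,z)).round(),5 if P[1]>-.112 else 3,z)
# handle bar: grey, in the top view; expected corners
C=np.array([573,208]);a=np.radians(-5.6);ex=np.array([np.cos(a),np.sin(a)]);ey=np.array([-ex[1],ex[0]])
im=cv2.imread("pics/top0.png").copy();sc=cv2.imread("pics/scene0.png").copy()
N=np.array([523,-319]);b=np.radians(-18.2);nx=np.array([np.cos(b),np.sin(b)]);ny=np.array([-nx[1],nx[0]])
s=4;out=[]
for n,box in(("top",(255,150,50,85)),("scene",(318,215,90,90)),("top",(420,190,40,40)),("scene",(198,138,40,45))):
    u,v,w,h=box;g=cv2.resize({"top":im,"scene":sc}[n][v:v+h,u:u+w],None,fx=6,fy=6,interpolation=2)
    def poly(c,e,f,hx,hy,z,col):
        q=[(proj(n,(*((c+i*hx*e+j*hy*f)/1000),z))-(u,v)+.5)*6 for i,j in((1,1),(1,-1),(-1,-1),(-1,1))]
        cv2.polylines(g,[np.int32(q)],True,col,1)
    poly(C,ex,ey,105,40,.006,(0,0,255));poly(C,ex,ey,7,38,.111,(255,0,0));poly(C+70*ex,ex,ey,29,29,.016,(0,160,0));poly(C-70*ex,ex,ey,19,19,.056,(255,0,255))
    poly(N,nx,ny,35,35,.006,(0,0,255));poly(N,nx,ny,23,23,.016,(0,160,0));out.append(g)
L=np.zeros((600,800,3),np.uint8)
L[:510,:300]=out[0];g=cv2.resize(out[1],(360,360));L[:360,300:660]=g;L[360:600,300:540]=out[2];L[360:600,540:780]=cv2.resize(out[3],(240,240))
cv2.imwrite("pics/chk.png",L)
```

```text
top [ 440.  -108.9   52. ]
scene [ 442.7 -111.6   52. ]
top [ 607.2 -113.4   52. ]
scene [ 612.5 -115.2   52. ]
top [501.9 217.8  58. ]
scene [505.7 214.7  58. ]
```

View pics/chk.png

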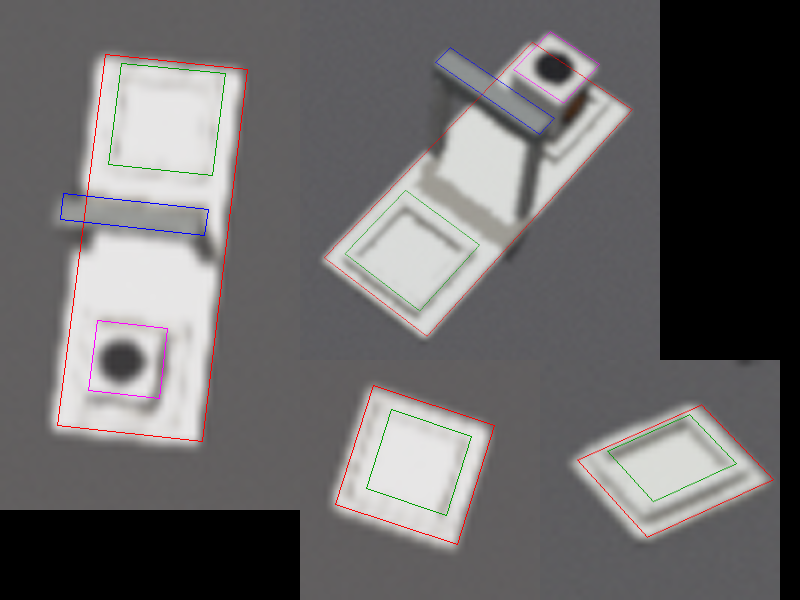

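Overlay fits to about 2 mm. World estimates in mm:
- **Reject module:** (610,-114), yaw 53°.
- **Pass module:** (441,-110), yaw 16.5° (equivalently 106.5°).
- **Reject nest:** (523,-319), yaw -18°.
- **Carrier:** (573,209), axis -5.6°, with its empty nest at (643,202).

I'll pick up the reject module first.

```bash
python3 -m jog '{"linear":[[28,-52,0],[28,-52,0],[28,-52,0],[28,-52,0],[28,-52,0],[28,-52,0],[28,-52,0],[28,-52,0],[28,-52,0],[28,-52,0],[28,-52,0],[28,-52,0]],"turn":[-0.25,-0.25,-0.25,-0.25,-0.25,-0.25,-0.25,-0.25,-0.25,-0.25,-0.25,-0.25]}' 1 40
```

```text
t: 1.6
tcp_pos: [0.5671, -0.045, 0.4044]
tool_rot: [0.315, 0.949, 0.0, -0.0]
force: [0.9, -0.2, -0.2]
finger_gap: 0.999
gripper_force: 0.0
```

```bash
python3 -m jog '{"linear":[[14,-23,-40],[14,-23,-40],[15,-23,-40],[0,0,-25],[0,0,0],[0,0,0]],"turn":[0,0,0,0,0,0]}'
python3 - <<'E'
from h import *
a=snapshot("top")[:,:,::-1];b=snapshot("scene")[:,:,::-1]
a=cv2.resize(a[145:215,340:420],None,fx=5,fy=5,interpolation=2);b=cv2.resize(b[150:230,215:295],None,fx=5,fy=5,interpolation=2)
cv2.imwrite("pics/g1.png",np.hstack([np.vstack([a,np.zeros((50,400,3),np.uint8)]),b]))
E
```

```text
t: 2.35
tcp_pos: [0.6097, -0.1119, 0.2604]
tool_rot: [0.314, 0.949, -0.0, 0.0]
force: [-0.5, 0.2, 1.1]
finger_gap: 0.998
gripper_force: 0.0
```

View pics/g1.png

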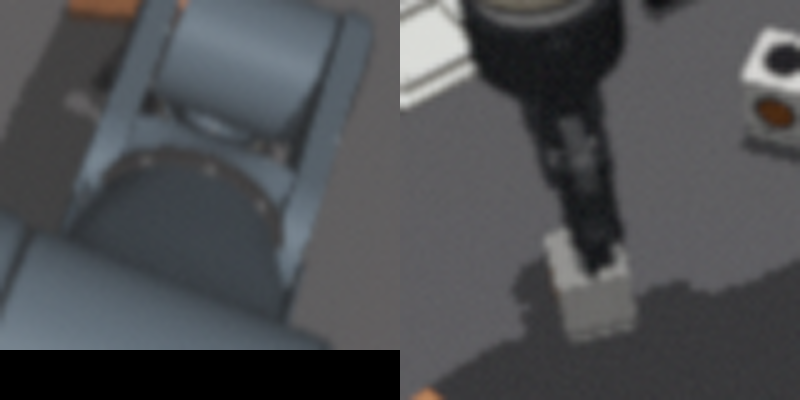

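The scene crop shows the fingers straddling the reject module, with the near finger at about (600,255) in the crop. I'll descend and close.

```bash
python3 -m jog '{"linear":[[0,-2,-20],[0,0,-20],[0,0,-20],[0,0,-12],[0,0,0]],"turn":[0,0,0,0,0]}' && python3 -m jog '{"linear":[[0,0,0],[0,0,0],[0,0,0],[0,0,0],[0,0,0],[0,0,0]],"turn":[0,0,0,0,0,0]}' 0 40
```

```text
t: 3.08
tcp_pos: [0.6091, -0.1139, 0.1863]
tool_rot: [0.314, 0.949, 0.0, -0.001]
force: [-0.0, 0.5, 0.0]
finger_gap: 1.001
gripper_force: 0.0
t: 3.82
tcp_pos: [0.6099, -0.1142, 0.1885]
tool_rot: [0.314, 0.949, -0.0, 0.001]
force: [0.0, -0.4, 6.1]
finger_gap: 0.439
gripper_force: 41.5
```

```bash
python3 -m jog '{"linear":[[0,0,20],[0,0,30],[0,0,20],[-12,-29,0],[-15,-35,0],[-15,-35,0],[-15,-35,0],[-15,-35,0],[-15,-35,0],[0,0,0],[0,0,0]],"turn":[0,0,0,0.6,0.6,0.6,0.6,0.6,0.7,0,0]}'
python3 - <<'E'
from h import *
a=snapshot("top")[:,:,::-1];b=snapshot("scene")[:,:,::-1]
a=cv2.resize(a[165:245,400:480],None,fx=5,fy=5,interpolation=2);b=cv2.resize(b[110:190,190:270],None,fx=5,fy=5,interpolation=2)
cv2.imwrite("pics/g2.png",np.hstack([a,b]));s=sense();print(s["tcp_pos"],s["tool_rot"])
E
```

```text
t: 5.2
tcp_pos: [0.5223, -0.3177, 0.258]
tool_rot: [0.158, 0.987, 0.0, -0.0]
force: [0.1, -0.0, -1.6]
finger_gap: 0.441
gripper_force: 40.9
[ 0.52269222 -0.31693279  0.25787168] [ 1.57260817e-01  9.87557017e-01  3.24163538e-04 -2.60591493e-04]
```

View pics/g2.png

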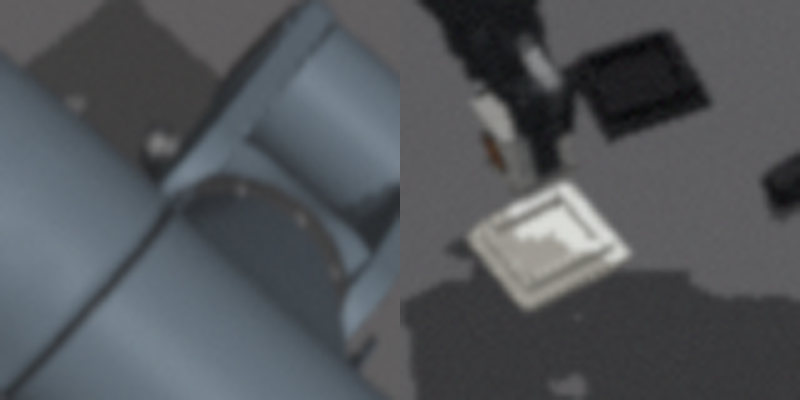

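The module hangs upright above the white nest, at about (520,150) in the crop. I'll lower it.

```bash
python3 -m jog '{"linear":[[0,-2,-15],[0,0,-15],[0,0,-15],[0,0,-10],[0,0,-6],[0,0,-2],[0,0,0],[0,0,0]],"turn":[0,0,0,0,0,0,0,0]}'
```

```text
t: 6.3
tcp_pos: [0.5227, -0.3203, 0.1951]
tool_rot: [0.158, 0.987, -0.0, 0.001]
force: [-0.5, 0.4, -1.2]
finger_gap: 0.443
gripper_force: 41.0
```

```bash
python3 -m jog '{"linear":[[0,0,-1],[0,0,0]],"turn":[0,0]}' && python3 -m jog '{"linear":[[0,0,0],[0,0,0],[0,0,0],[0,0,0],[0,0,20],[0,0,40],[0,0,40]],"turn":[0,0,0,0,0,0,0]}' 1
```

```text
t: 6.55
tcp_pos: [0.5227, -0.3203, 0.1945]
tool_rot: [0.158, 0.987, -0.0, 0.001]
force: [-1.3, 0.6, 3.4]
finger_gap: 0.44
gripper_force: 41.4
t: 7.42
tcp_pos: [0.5225, -0.3201, 0.2959]
tool_rot: [0.158, 0.987, -0.0, 0.0]
force: [0.6, 0.0, 0.5]
finger_gap: 1.0
gripper_force: 0.0
```

```bash
python3 -m jog '{"linear":[[-9,24,0],[-12,31,0],[-12,31,0],[-12,31,0],[-12,31,0],[-12,31,0],[-12,31,-20],[0,0,-20],[0,0,0],[0,0,0]],"turn":[0.9,1,1,1,1,1,1,0,0,0]}'
python3 - <<'E'
from h import *
A=snapshot("top")[:,:,::-1];B=snapshot("scene")[:,:,::-1]
r=lambda x:cv2.resize(x,(300,300),interpolation=2)
g=np.vstack([np.hstack([r(A[180:240,410:470]),r(B[125:185,190:250])]),np.hstack([r(A[200:260,350:410]),r(B[130:190,260:320])])])
cv2.imwrite("pics/g3.png",g);s=sense();print(s["tcp_pos"],s["tool_rot"])
E
```

```text
t: 8.68
tcp_pos: [0.4421, -0.1106, 0.2547]
tool_rot: [-0.142, 0.99, -0.001, 0.001]
force: [0.2, 0.2, 0.5]
finger_gap: 1.004
gripper_force: 0.0
[ 0.44203373 -0.11064518  0.25467591] [-1.41964608e-01  9.89870991e-01 -7.27419245e-04  9.70595724e-04]
```

View pics/g3.png

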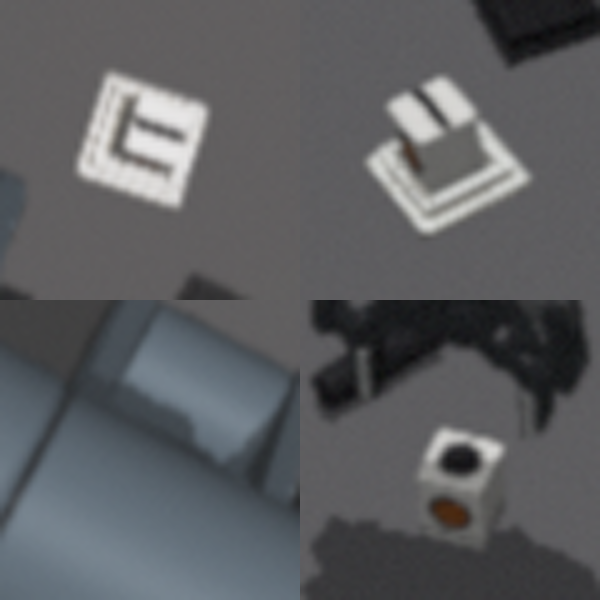

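The reject module sits in its white nest (upper crops), and the open fingers straddle the round-tag module (lower right). I'll descend and grip.

```bash
python3 -m jog '{"linear":[[0,0,-20],[0,0,-20],[0,0,-17],[0,0,-10],[0,0,0],[0,0,0]],"turn":[0,0,0,0,0,0]}' && python3 -m jog '{"linear":[[0,0,0],[0,0,0],[0,0,0],[0,0,0],[0,0,0],[0,0,0]],"turn":[0,0,0,0,0,0]}' 0 40
```

```text
t: 9.52
tcp_pos: [0.4417, -0.1102, 0.1872]
tool_rot: [-0.142, 0.99, -0.0, 0.0]
force: [1.1, 0.5, -1.2]
finger_gap: 0.995
gripper_force: 0.0
t: 10.28
tcp_pos: [0.4416, -0.1101, 0.1871]
tool_rot: [-0.142, 0.99, -0.0, 0.0]
force: [0.1, 1.1, 5.0]
finger_gap: 0.443
gripper_force: 40.7
```

```bash
python3 -m jog '{"linear":[[0,0,25],[0,0,45],[5,8,40],[27,40,20],[28,44,0],[28,44,0],[28,44,0],[28,44,0],[28,44,0],[29,44,0],[0,0,0],[0,0,0]],"turn":[0,0,0,-0.6,-0.6,-0.6,-0.6,-0.6,-0.6,-0.8,0,0]}'
python3 - <<'E'
from h import *
s=sense();print(s["tcp_pos"],s["tool_rot"])
E
```

```text
t: 11.78
tcp_pos: [0.6416, 0.2018, 0.3156]
tool_rot: [0.049, 0.999, -0.001, -0.002]
force: [0.4, -0.3, -2.1]
finger_gap: 0.435
gripper_force: 40.6
[0.64164376 0.20177617 0.31557119] [ 4.87483480e-02  9.98809816e-01 -5.30057037e-04 -1.50612833e-03]
```

```bash
python3 -m jog '{"linear":[[1,0,-25],[0,0,-35],[0,0,-25],[0,0,-5],[0,0,0],[0,0,0]],"turn":[0,0,0,0,0,0]}'
python3 - <<'E'
from h import *
B=snapshot("scene")[:,:,::-1]
cv2.imwrite("pics/g4.png",cv2.resize(B[190:310,300:420],None,fx=5,fy=5,interpolation=2))
E
```

```text
t: 12.52
tcp_pos: [0.644, 0.2016, 0.2282]
tool_rot: [0.049, 0.999, 0.0, 0.001]
force: [0.6, 0.7, -1.6]
finger_gap: 0.44
gripper_force: 40.6
```

View pics/g4.png

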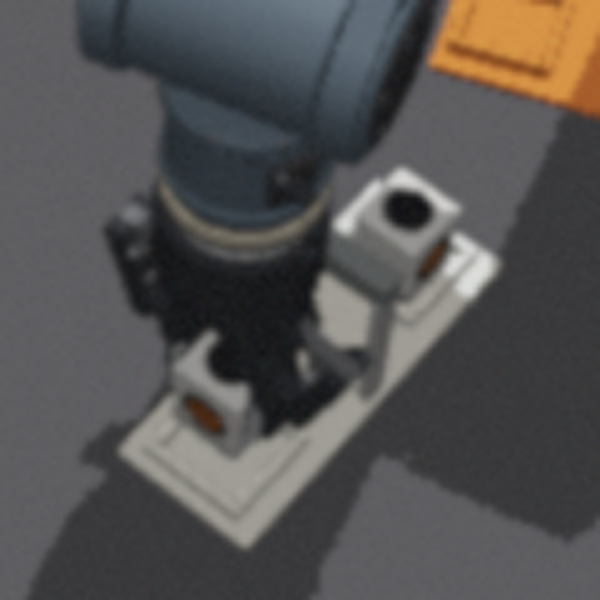

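The module hangs over the empty nest (bottom corner near crop (235,445)), clear of the handle at about (375,350). I'll lower it.

```bash
python3 -m jog '{"linear":[[0,0,-12],[0,0,-10],[0,0,-6],[0,0,-4],[0,0,-1.5],[0,0,0],[0,0,0]],"turn":[0,0,0,0,0,0,0]}'
```

```text
t: 13.45
tcp_pos: [0.6437, 0.2019, 0.1934]
tool_rot: [0.049, 0.999, 0.0, 0.0]
force: [0.1, 0.0, 0.4]
finger_gap: 0.442
gripper_force: 40.7
```

```bash
python3 -m jog '{"linear":[[0,0,-1],[0,0,0]],"turn":[0,0]}' && python3 -m jog '{"linear":[[0,0,0],[0,0,0],[0,0,0],[0,0,0],[0,0,20],[0,0,40],[0,0,40],[0,0,30],[0,0,0]],"turn":[0,0,0,0,0,0,0,0,0]}' 1
```

```text
t: 13.7
tcp_pos: [0.6437, 0.2019, 0.1932]
tool_rot: [0.049, 0.999, 0.0, 0.0]
force: [-0.7, -0.4, 5.4]
finger_gap: 0.441
gripper_force: 41.2
t: 14.82
tcp_pos: [0.6445, 0.2022, 0.327]
tool_rot: [0.049, 0.999, 0.001, 0.004]
force: [0.2, 0.3, -1.0]
finger_gap: 0.996
gripper_force: 0.0
```

```bash
python3 -m jog '{"linear":[[0,0,0],[-7,0,0],[-7,1,0],[-7,1,0],[-7,1,0],[-7,1,0],[-7,1,0],[-7,1,0],[-7,1,0],[-7,0,0],[-7,0,0],[0,0,0]],"turn":[-1,-1,-1,-1,-1,-1,-1,-1,-1,-1,-1,-1]}' && python3 -m jog '{"linear":[[0,0,0],[0,0,0],[0,0,0],[0,0,0],[0,0,0],[0,0,0],[0,0,0],[0,0,0]],"turn":[-1,-1,-1,-1,-1,-1,0,0]}'
python3 - <<'E'
from h import *
A=snapshot("top")[:,:,::-1];B=snapshot("scene")[:,:,::-1]
r=lambda x:cv2.resize(x,None,fx=4,fy=4,interpolation=2)
cv2.imwrite("pics/g5.png",np.hstack([r(A[145:245,240:320]),r(B[210:310,310:410])]));s=sense();print(s["tcp_pos"],s["tool_rot"])
E
```

```text
t: 16.32
tcp_pos: [0.5725, 0.2089, 0.3215]
tool_rot: [0.543, 0.84, -0.001, -0.001]
force: [-0.3, -0.3, -0.7]
finger_gap: 1.002
gripper_force: 0.0
t: 17.32
tcp_pos: [0.5733, 0.2089, 0.3219]
tool_rot: [0.741, 0.672, -0.0, -0.0]
force: [0.3, 0.4, -0.2]
finger_gap: 1.0
gripper_force: 0.0
[0.57340278 0.20890002 0.32205865] [ 7.40819342e-01  6.71704294e-01 -1.75062110e-04 -1.11890972e-04]
```

View pics/g5.png

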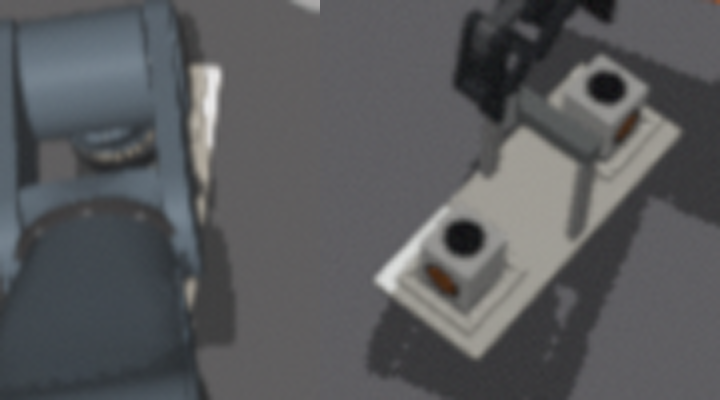

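Both round-tag modules are seated in the carrier (tags at crop (463,238) and (605,87)), and the gripper stands above the bar. Now I'll take the handle.

```bash
python3 -m jog '{"linear":[[0,0,-20],[0,0,-20],[0,0,-15],[0,0,-10],[0,0,0]],"turn":[0,0,0,0,0]}' && python3 -m jog '{"linear":[[0,0,0],[0,0,0],[0,0,0],[0,0,0],[0,0,0],[0,0,0],[0,0,0],[0,0,0]],"turn":[0,0,0,0,0,0,0,0]}' 0 80
```

```text
t: 18.05
tcp_pos: [0.5734, 0.2089, 0.2565]
tool_rot: [0.741, 0.671, -0.001, -0.0]
force: [0.1, 1.1, 0.1]
finger_gap: 0.996
gripper_force: 0.0
t: 19.05
tcp_pos: [0.573, 0.209, 0.2577]
tool_rot: [0.741, 0.671, -0.0, -0.0]
force: [-3.2, 0.0, 4.9]
finger_gap: 0.151
gripper_force: 79.6
```

Gripped: the gap is 0.151, or about 13 mm, which matches the bar. I'll lift gently by 100 mm.

```bash
python3 -m jog '{"linear":[[0,0,3],[0,0,6],[0,0,10],[0,0,14],[0,0,16],[0,0,16],[0,0,14],[0,0,10],[0,0,7],[0,0,4],[0,0,0],[0,0,0]],"turn":[0,0,0,0,0,0,0,0,0,0,0,0]}' && python3 -m jog '{"linear":[[0,0,0],[0,0,0],[0,0,0],[0,0,0]],"turn":[0,0,0,0]}'
python3 - <<'E'
from h import *
B=snapshot("scene")[:,:,::-1]
cv2.imwrite("pics/g6.png",cv2.resize(B[130:310,190:420],None,fx=3,fy=3,interpolation=2))
E
```

```text
t: 20.55
tcp_pos: [0.5733, 0.2089, 0.3567]
tool_rot: [0.741, 0.671, -0.0, -0.0]
force: [0.4, 0.1, -5.7]
finger_gap: 0.148
gripper_force: 78.1
t: 21.05
tcp_pos: [0.5735, 0.2089, 0.3572]
tool_rot: [0.741, 0.671, 0.0, 0.0]
force: [0.3, -0.2, -5.6]
finger_gap: 0.15
gripper_force: 78.1
```

View pics/g6.png

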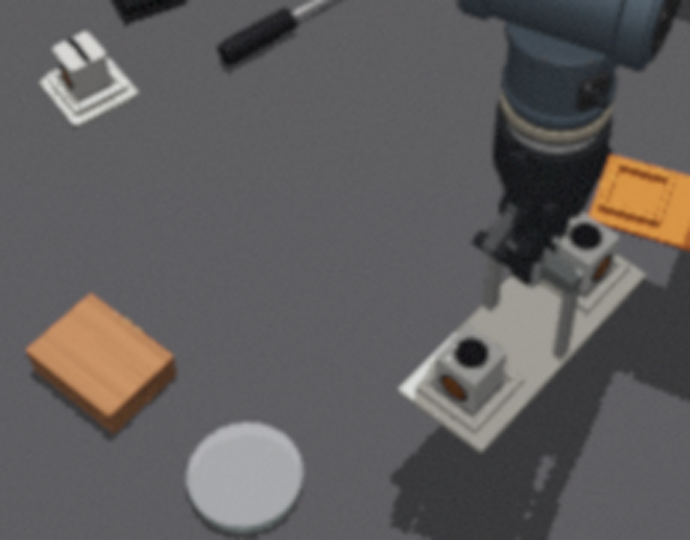

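The carrier is up and level with both round-tag modules seated (tags at (470,352) and (585,235)). The reject module is in its nest at (85,75), and the load is steady at 5.6 N.

```bash
python3 -c "
from station import *
print(sign_off())"
```

```text
the job is handed in; nothing more can be done
None
```

The job is handed in: both bench modules are seated in their nests, and the arm is holding the loaded carrier by its handle about 10 cm up, level and still; no verdict came back at sign-off.

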